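Set the thickness gauge on a laser-cut strip

TASK

Lay the plywood strip flat on the gauge's platen and slide it in, undrilled end first, under the raised foot until it sits squarely and centrally against the steel stop, without ramming it. Then wind the foot down with the small inner knob only until you feel it bear on the strip - a light pressure of 3 N or more, never over 25 N - and let go with it still bearing. Leave the large outer knob at its setting and do not move the things standing about.

Things in the scene. Friction and masses are not known exactly. Their poses are not given: they have to be found in the camera images.
- strip_mid (a point): Loose laser-cut plywood strip 170 x 40 mm, nominally 12 mm thick, 60 g, lying flat on the table on either side of the gauge; the only long strip there. This point is its centre, 6 mm above its underside. x runs along it from the tail (dark drilled spot of 14 mm, 73 mm from the centre) to the plain nose; z is up.
- strip_nose (a point): Middle of the bottom edge of the strip's plain nose end, 85 mm from its centre along x. Axes as the strip.
- stop_face (a point): On the gauge: where the middle of the stop's face meets the platen top. x points into the gauge (away from its open side), y left, z up. Seated, strip_nose lies here with the strip's x along this x. The spindle axis (foot, knobs) is 22 mm before it (-x). The platen, 100 mm wide, starts 107 mm before it, so a seated strip overhangs the front edge by 63 mm: hold the strip near its tail.
- stop: The fixed steel stop bar across the platen behind the foot, 60 mm wide (y), 22 mm high, 10 mm thick; origin and axes as stop_face.
- gauge: The fixed grey thickness gauge; origin on the table under the spindle axis, x into the gauge (away from its open side), z up. Platen top 20 mm above the table. The head on the axis has a radius of 30 mm, from 78 to 115 mm above the table; an arm 56 mm wide joins it to a column behind the stop. Outer knob 117 to 131 mm, inner knob 131 to 161 mm above the table.
- foot: Steel spindle, 12 mm thick, of the gauge; origin at the centre of its lower end. Into it is screwed an exchangeable flat foot, 22 mm across, whose underside is 8 to 11.5 mm below this point: how much is not known. Goes down 8 mm per radian of inner knob turned clockwise from above. Steel on plywood is stiff: 0.03 rad take it from 0 to about 10 N. Let go, it holds up to 7 N; more eases to that.
- inner_grip (a point): On the axis of the small inner knob: steel, ribbed, diameter 26 mm, 30 mm high above the outer knob. This point is 18 mm above the outer knob's top. Turning takes about 0.06 N m plus 0.008 N m per newton at the foot; 2.6 rad of travel, of which 0 to 0.3 used at the start. The foot starts 5.5 to 11.5 mm above a seated strip: feel the torque rise. Grip at any yaw; it does not rise or sink.
- outer_mark (a point): White line on the rim of the large outer knob: black, ribbed, diameter 52 mm, 14 mm high, right under the inner knob and on the same axis. The mark is at its top, 25 mm from the axis. It turns very easily (0.02 N m), also if fingertips rub on its top. It must stay where it is.
- hoop: Loose plywood ring, 84 mm across, 12 mm thick, bystander beside the gauge, on the side away from the strip; origin under its centre.
- spray: Plastic bottle, 68 mm across, 190 mm high, bystander; origin under its centre.
- jar: White cup, 72 mm across, 100 mm high, bystander; origin under its centre.
- tape: Roll of tape, 90 mm across, 24 mm high, bystander; origin under its centre.
- offcut: Square wood offcut 45 x 45 x 18 mm, bystander; origin under its centre.
- driver: Screwdriver lying on the table, bystander.
Things that resemble listed ones, but are neither listed nor needed, are in the scene too. Leave any green or orange look-alike of the part that bears strip_mid alone.

How it is judged (in metres and radians):
On the way, in this order (a step that is already met when the one before it is completed fails the run):
1. the strip is seated squarely against the stop while the foot is still clear of it (x of strip_nose in the frame of stop_face above -0.003 m and y of strip_nose in the frame of stop_face between -0.008 and 0.008 m and z of strip_nose in the frame of stop_face below 0.003 m and angle between the x axis of strip_mid and the x axis of stop_face, either way round below 0.08 rad and angle between strip_mid's own z axis and vertical below 0.05 rad and contact force between foot and strip below 0.3 N), for 0.2 s.
2. the foot has been wound down and bears on the seated strip with 3 to 16 N (x of strip_nose in the frame of stop_face above -0.003 m and y of strip_nose in the frame of stop_face between -0.008 and 0.008 m and z of strip_nose in the frame of stop_face below 0.003 m and angle between the x axis of strip_mid and the x axis of stop_face, either way round below 0.08 rad and angle between strip_mid's own z axis and vertical below 0.05 rad and contact force between foot and strip between 3 and 16 N), for 0.2 s.
At the end, for the whole second after the job is handed in: The strip lies flat on the platen, its nose within 3 mm of the stop, within 8 mm of the stop's middle and within 0.08 rad of square; the foot bears on it with 3 to 16 N; strip at rest, fingers touching nothing (all of step 2 and linear speed of strip below 0.01 m/s and contact force between the fingers and anything else below 0.2 N).
It fails at once if the outer knob is turned: its mark moves more than 2 mm (distance of outer_mark from where it was at the start of the episode above 0.002 m).
It fails at once if the strip is squeezed by the foot with more than 25 N (contact force between foot and strip above 25 N).
It fails at once if the strip is rammed into the stop with more than 25 N (contact force between strip and stop above 25 N).
It fails at once if a bystander is moved more than 30 mm (distance of any of hoop, spray, jar, tape, offcut, driver from where it was at the start of the episode above 0.03 m).
It also fails if it takes over 72 s, if anything falls off the work surface, if the arm or the gripper's body presses on something with over 40 N, if the wrist force passes 120 N, or if a joint passes its speed limit or range.

ROBOT

A 6-joint arm with a two-finger parallel gripper is mounted at the origin on the work surface. World frame = base frame: x ahead of the robot, y to its left, z up, the work surface at z = 0. Lengths are in mm, angles in rad, forces in N, time in s.
With the tool pointing down it reaches from about 350 to 975 mm from the base axis. Payload 17.4 kg.
Tool frame: the origin (TCP) lies at the very end of the fingers, on their centre line; the grasp point (between the pads) lies r.grip_point_offset behind it (r.grip_point_offset is the distance from the TCP to the grasp point, in mm); z points along the fingers, y is the direction in which the jaws open and shut (so a half turn about z gives the same grasp; the last joint's range is limited). The gripper opens to 85 mm and grips with 20 to 120 N. Pads are 22 mm wide; open, the fingers measure 114 mm over their backs; the gripper's body (76 mm by 85 mm) begins 54 mm behind the grasp point. The pads swing forward as they close: fully open they stand 13 mm farther back than shut.
Start: joints at [-1.256, 0.116, 1.442, -0, 1.584, -0.038], TCP at [233.222, -633.435, 231.303] pointing down, gripper open.
Joint ranges: [-2.83, 2.83], [-0.83, 2.19], [0.07, 2.5], [-1.14, 4.28], [0.01, 3], [-2.97, 2.97]. Speed limits (rad/s): [1.89, 1.89, 2.22, 3.14, 3.14, 3.14].

INTERFACE

Orientations are given as a rotation vector (axis times angle).
In Python, from station import r gives the robot as it stands. The module is installed in compiled form; this text tells all that it offers.
- The arm moves only by the tool play_rows, never from a script. Its argument "steps" is a list of rows, each a list of 5 numbers: the finger opening in cm, from 0 to 8.54, then the shift along the tool's x, y, z in cm, then the turn about the tool's z in degrees. A call has 1 to 8 rows; each row shifts and turns the commanded pose from where the row before left it, along the tool's axes as they then stand; what a row does not reach is not made up. A row lasts 1/8 s, in which the tool goes at most 62.5 mm and 10.7 degrees, less where a joint would pass 70% of its speed; a pose out of reach is approached as far as the arm can. A call is refused whole if a number of a shift passes 6.25 or a number of a turn 10.7, either way. A call with a gripper value outside its range is refused whole. The fingers move at their own pace and stop on an object; "newtons" is the grip in N (left out, the last holds). Time passes only in rows, so rows that do not move let the fingers close. It gives the time, the measured TCP pose, the force and the opening at its end, in the units of the state.
- r.state(): the state, without advancing time (a new reading comes with each control period).
- r.capture(name): name is "scene" or "top"; returns the picture (420x560x3 uint8, red, green, blue); there is no depth.
- r.get_calibration(name): a dict with "camera_matrix" (3x3 intrinsics, pixels), "R" (3x3) and "t" (3): a world point X has camera coordinates R X + t. Camera axes: x right, y down, z forward; pixel columns grow to the right and rows downward; lengths in mm; the calibration is good to about 2 mm. A picture is of the moment at which its call begins. get_calibration takes no time and is no camera call.
- r.hand_in(): hands the job in, once; it reports no verdict.
The state is a dict: "t": time; "joint_pos": joint angles; "dq": joint speeds; "effort": joint torques, N m; "eef_pos": TCP position; "eef_rot": TCP orientation; "wrist_force": force on the tool from outside, world axes, zero at the start; "moment": the same for the moment, N m; "gripper_width": opening from 0.0 (shut) to 1.0 (fully open).
Only numpy, scipy, OpenCV 4.12 (cv2) and the standard library are available. Lean on these libraries where they do the work, as an engineer would, in place of code of your own. Each camera call takes 0.05 s, during which the arm holds its last target. There are 200 camera calls.

## Working session

There is one attempt and no reset: what is moved stays moved. The work goes in short steps, Python scripts to look and compute and a tool call to move; the robot and the scene stay as the last step left them, time stands still between calls to the robot, and variables do not carry over. Pictures are saved under pics/ and viewed, about 8 in all and at most 12, crops included, and the job is handed in when it is done.

Besides the shell and the picture viewer there is one more tool, called after "Call:" by a JSON object that holds its "method" and its "body". play_rows: Moves the arm, as the interface text tells. Its arguments: {"type":"object","properties":{"steps":{"type":"array","items":{"type":"array","items":{"type":"number"}}},"newtons":{"type":"number"}},"required":["steps"]}

```bash
mkdir -p pics
python3 - <<'E'
from station import r
import cv2,numpy as np
print(r.state()); print(r.grip_point_offset)
a=r.capture("scene");b=r.capture("top")
cv2.imwrite("pics/s0.png",a[:,:,::-1]);cv2.imwrite("pics/t0.png",b[:,:,::-1])
for n in("scene","top"):
    c=r.get_calibration(n);print(n,c, (-np.array(c["R"]).T@np.array(c["t"])))
E
```

```text
{'t': 0.0, 'joint_pos': array([-1.25583001e+00,  1.16479724e-01,  1.44225443e+00, -1.61074646e-05,
        1.58398835e+00, -3.78101888e-02]), 'dq': array([ 0.00063127,  0.00049147,  0.00086825,  0.00050607,  0.00126278,
       -0.00058771]), 'effort': array([ 1.87618753e-03, -7.31989002e+01, -6.32473898e+01,  2.43098742e-05,
        6.37777921e-03, -8.64244697e-06]), 'eef_pos': array([ 233.13935897, -633.26342237,  230.57311884]), 'eef_rot': array([-3.09174791e+00, -5.51074741e-01,  2.70118802e-04]), 'wrist_force': array([-0.31813212,  0.66478992, -0.87164118]), 'moment': array([ 2.16847496e-02,  6.37364327e-05, -1.45976631e-02]), 'gripper_width': 1.0027509201498523}
18.700000000000003
scene {'camera_matrix': array([[478.91466183,   0.        , 278.92171964],
       [  0.        , 478.91466183, 212.9510082 ],
       [  0.        ,   0.        ,   1.        ]]), 'R': array([[ 0.66861081,  0.74360718,  0.00281936],
       [ 0.5373623 , -0.48053903, -0.69305411],
       [-0.5140052 ,  0.46489849, -0.72088005]]), 't': array([-363.71980766, -228.02810194, 1692.17415676])} [1235.50701265 -625.80095106 1062.84424161]
top {'camera_matrix': array([[427.40638714,   0.        , 274.94539158],
       [  0.        , 427.40638714, 208.87161691],
       [  0.        ,   0.        ,   1.        ]]), 'R': array([[ 0.00975878, -0.9998246 ,  0.01598577],
       [-0.99008757, -0.01190128, -0.13994631],
       [ 0.14011202, -0.01446161, -0.99003004]]), 't': array([ -29.9954625 ,  566.72742301, 1074.85230761])} [ 410.80277124   -7.70132692 1143.92698877]
```

View pics/s0.png

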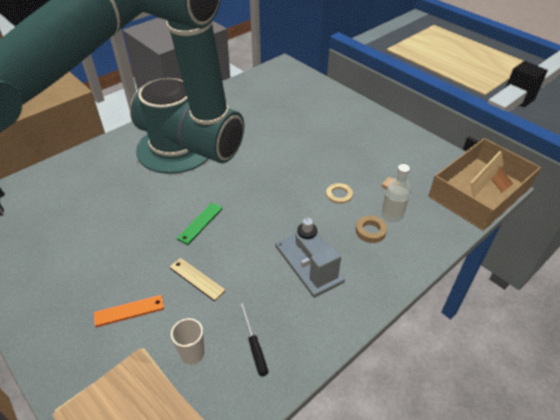

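View pics/t0.png

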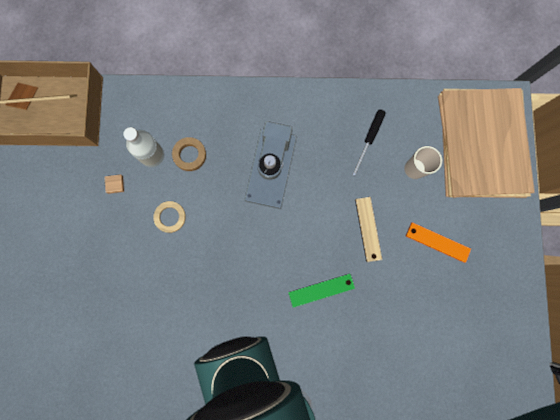

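The scene shows three strips. In the top view, the natural plywood one is at (369,229) with its drilled spot at (374,257). The green one is at (321,290) and the orange one at (438,242), and both of those are the excluded look-alikes. The gauge is at (270,165), with its open side towards the robot (front edge about row 203). I'll confirm with an enlarged crop.

Run:
```python
import cv2,numpy as np
b=cv2.imread("pics/t0.png")
c=b[110:275,235:395]; c=cv2.resize(c,None,fx=3.6,fy=3.6,interpolation=cv2.INTER_CUBIC)
cv2.imwrite("pics/t0c.png",c)
a=cv2.imread("pics/s0.png")[205:305,160:355]
cv2.imwrite("pics/s0c.png",cv2.resize(a,None,fx=4,fy=4,interpolation=cv2.INTER_CUBIC))
```

```text
(no output)
```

View pics/t0c.png

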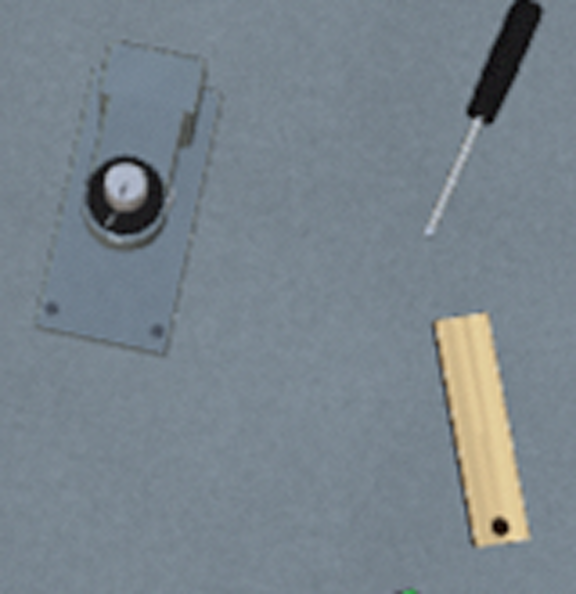

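View pics/s0c.png

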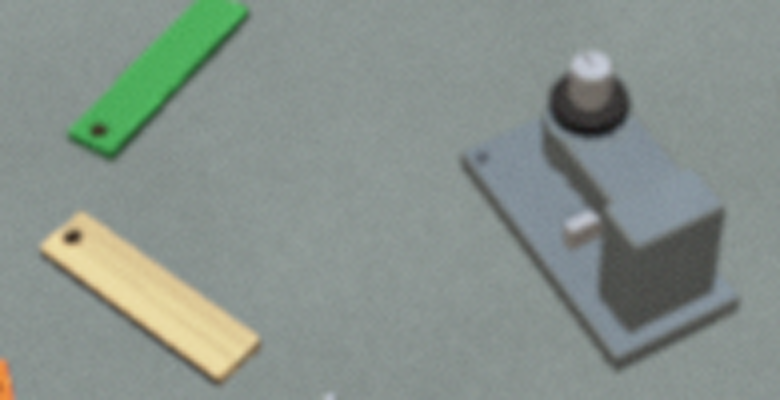

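The crop shows the plain plywood strip: drilled spot at crop (500,526), nose at (462,318). Gauge front corners are at crop (37,326) and (166,354), and the inner knob top is at (127,183). Next I'll compute poses.

```bash
cat > h.py <<'E'
import numpy as np,cv2
from station import r
def ray(n,uv,z):
    c=r.get_calibration(n);K,R,t=[np.array(c[k]) for k in("camera_matrix","R","t")]
    o=-R.T@t; d=R.T@np.linalg.inv(K)@np.array([uv[0],uv[1],1.]); return o+d*(z-o[2])/d[2]
def proj(n,X):
    c=r.get_calibration(n);K,R,t=[np.array(c[k]) for k in("camera_matrix","R","t")]
    p=K@(R@np.array(X,float)+t); return p[:2]/p[2]
def strip(n,img,z=12,box=None):
    hsv=cv2.cvtColor(img,cv2.COLOR_BGR2HSV);m=cv2.inRange(hsv,(12,50,130),(32,255,255))
    k=np.zeros_like(m);x0,y0,x1,y1=box;k[y0:y1,x0:x1]=m[y0:y1,x0:x1]
    cs,_=cv2.findContours(k,cv2.RETR_EXTERNAL,cv2.CHAIN_APPROX_NONE)
    c=max(cs,key=cv2.contourArea)[:,0]
    P=np.array([ray(n,p,z)[:2] for p in c],np.float32)
    return cv2.minAreaRect(P),cv2.boxPoints(cv2.minAreaRect(P))
E
python3 - <<'E'
from h import *
b=cv2.imread("pics/t0.png");a=cv2.imread("pics/s0.png")
print(strip("top",b,12,(345,185,390,270)))
print(strip("scene",a,12,(160,250,235,305)))
T=lambda u,v:((u+.5)/3.6-.5+235,(v+.5)/3.6-.5+110)
S=lambda u,v:((u+.5)/4-.5+160,(v+.5)/4-.5+205)
print("spot",ray("top",T(500,526),12),ray("scene",S(72,237),12))
print("front corners top",ray("top",T(37,326),20),ray("top",T(166,354),20))
print("backR top",ray("top",T(220,95),20), "backL",ray("top",T(93,70),20))
print("scene frontL? (462,158)",ray("scene",S(462,158),20),"rear right",ray("scene",S(617,362),20),"rear left",ray("scene",S(738,297),20))
print("innertop top",ray("top",T(127,181),161),"scene",ray("scene",S(591,64),161))
print("outer",ray("top",T(126,196),131),ray("scene",S(590,98),131))
print("mark",ray("top",T(113,218),131))
E
```

```text
(((520.6947631835938, -273.76971435546875), (169.5054168701172, 40.442848205566406), 9.296379089355469), array([[ 433.7886 , -267.50494],
       [ 440.3218 , -307.41663],
       [ 607.60095, -280.0345 ],
       [ 601.06775, -240.1228 ]], dtype=float32))
(((518.9632568359375, -275.16497802734375), (174.5269317626953, 42.31720733642578), 9.396209716796875), array([[ 429.41626, -268.53696],
       [ 436.32495, -310.2864 ],
       [ 608.51025, -281.793  ],
       [ 601.60156, -240.04355]], dtype=float32))
spot [ 448.96229607 -286.11328397   12.        ] [ 444.85157453 -286.80230873   12.        ]
front corners top [592.21995241  56.01215752  20.        ] [572.46350509 -39.5218803   20.        ]
backR top [770.9271055  -78.83573325  20.        ] backL [789.09172663  17.49022219  20.        ]
scene frontL? (462,158) [576.149631   -43.50308794  20.        ] rear right [772.20352912 -83.36037006  20.        ] rear left [789.4231092   13.26650883  20.        ]
innertop top [666.47714105  -9.04812817 161.        ] scene [661.64448296  -7.93606171 161.        ]
outer [663.88098331  -8.53305622 131.        ] [663.86413081  -9.1038508  131.        ]
mark [6.48576180e+02 4.42443865e-02 1.31000000e+02]
```

Call:
{"method": "play_rows", "body": {"steps": [[8.5,4.18,-3.11,0,0],[8.5,4.18,-3.11,0,0],[8.5,4.18,-3.11,1.5,0],[8.5,4.18,-3.11,2,0],[8.5,4.18,-3.11,2,0],[8.5,4.18,-3.11,2,0],[8.5,4.18,-3.11,2,0],[8.5,4.18,-3.11,2,0]], "newtons": 50}}

```text
t: 1.1
eef_pos: [461.6, -282.8, 115.6]
eef_rot: [-3.093, -0.551, -0.0]
wrist_force: [1.3, -0.0, 0.0]
gripper_width: 0.993
```

Call:
{"method": "play_rows", "body": {"steps": [[6.0,0,0,0,5.4],[6.0,0,0,0,5.4],[6.0,0,0,0,0],[6,0,0,0,0]]}}

```text
t: 1.6
eef_pos: [460.9, -284.5, 116.2]
eef_rot: [-3.131, -0.261, 0.0]
wrist_force: [-0.8, 0.7, 0.8]
gripper_width: 0.703
```

```bash
cat >> h.py <<'E'
def yaw():
    v=np.array(r.state()["eef_rot"]);R=cv2.Rodrigues(v)[0];return np.degrees(np.arctan2(R[1,0],R[0,0])),R
def go(x,y,z,yw):
    s=r.state();w,R=yaw();d=R.T@(np.array([x,y,z])-s["eef_pos"])
    print("t%.2f pos"%s["t"],s["eef_pos"].round(1),"yaw %.2f q6 %.2f"%(w,s["joint_pos"][5]),"shift cm",(d/10).round(2),"turn %.2f"%((w-yw+90)%180-90),"F",s["wrist_force"].round(1),"M",s["moment"].round(3),"g",round(s["gripper_width"],3), "tilt",R[2].round(4))
E
python3 - <<'E'
from h import *
go(461,-284,1,9.35)
cv2.imwrite("pics/t1.png",cv2.resize(r.capture("top")[170:290,310:430,::-1],None,fx=5,fy=5,interpolation=cv2.INTER_CUBIC))
E
```

```text
t1.60 pos [ 460.9 -284.5  116.2] yaw 9.52 q6 0.80 shift cm [ 0.02 -0.05 11.52] turn 0.17 F [-0.8  0.7  0.8] M [ 0.009 -0.045 -0.046] g 0.703 tilt [-1.e-04 -1.e-04 -1.e+00]
```

Call:
{"method": "play_rows", "body": {"steps": [[6,0,0,3,0],[6,0,0,3,0],[6,0,0,2.5,0],[6,0,0,1.5,0],[6,0,0,0.9,0],[6,0,0,0.4,0],[6,0,0,0,0],[6,0,0,0,0]]}}

```text
t: 2.65
eef_pos: [461.4, -284.6, 4.0]
eef_rot: [3.13, 0.258, 0.001]
wrist_force: [-1.0, 0.5, -0.2]
gripper_width: 0.703
```

Call:
{"method": "play_rows", "body": {"steps": [[4.5,0,0,0,0],[3,0,0,0,0],[3,0,0,0,0],[3,0,0,0,0],[3,0,0,0,0],[3,0,0,0,0]]}}

```text
t: 3.4
eef_pos: [461.4, -284.6, 4.0]
eef_rot: [3.13, 0.258, 0.001]
wrist_force: [-1.3, 0.4, 5.4]
gripper_width: 0.445
```

Run:
```python
from h import *
go(461,-284,60,9.35)
```

```text
t3.40 pos [ 461.4 -284.6    4. ] yaw 9.42 q6 0.81 shift cm [-0.02 -0.07 -5.6 ] turn 0.07 F [-1.3  0.4  5.4] M [0.098 0.231 0.001] g 0.445 tilt [ 6.e-04  7.e-04 -1.e+00]
```

Call:
{"method": "play_rows", "body": {"steps": [[5,0,0,0,0],[5,0,0,0,0],[5,0,0,0.3,0],[4.6,0,0,0.1,0],[3,0,0,0,0],[3,0,0,0,0],[3,0,0,0,0],[3,0,0,0,0]]}}

```text
t: 4.4
eef_pos: [461.0, -284.4, -0.7]
eef_rot: [-3.131, -0.258, 0.0]
wrist_force: [-0.2, 0.3, -0.3]
gripper_width: 0.451
```

Run:
```python
from h import *
go(461,-284,70,9.35)
```

```text
t4.40 pos [ 461.  -284.4   -0.7] yaw 9.41 q6 0.81 shift cm [ 0.   -0.04 -7.07] turn 0.06 F [-0.2  0.3 -0.3] M [-0.03   0.006  0.006] g 0.451 tilt [-1.e-04 -1.e-04 -1.e+00]
```

Call:
{"method": "play_rows", "body": {"steps": [[3,0,0,-1,0],[3,0,0,-3,0],[3,0,0,-3,0],[3,0.9,-5.2,0,0],[3,0.9,-5.2,0,0],[3,0.9,-5.2,0,0],[3,0.9,-5.2,0,0],[3,0.9,-5.2,0,0]]}}

```text
t: 5.4
eef_pos: [462.8, -19.0, 70.2]
eef_rot: [3.131, 0.257, 0.002]
wrist_force: [0.9, 0.1, -0.8]
gripper_width: 0.452
```

Call:
{"method": "play_rows", "body": {"steps": [[3,0.9,-5.0,0,0],[3,0,0,0,7],[3,0,0,0,7],[3,0,0,0,6.7],[3,0,0,0,0],[3,0,0,0,0]]}}

```text
t: 6.15
eef_pos: [463.7, 30.2, 69.6]
eef_rot: [-3.127, 0.305, -0.001]
wrist_force: [0.2, 0.6, -1.3]
gripper_width: 0.452
```

Run:
```python
from h import *
go(465.5,31.1,22,-11.3)
b=r.capture("top")[:,:,::-1].copy();a=r.capture("scene")[:,:,::-1].copy()
cv2.imwrite("pics/t2.png",b);cv2.imwrite("pics/s2.png",a)
o=np.hstack([cv2.resize(b[110:290,200:330],(390,540)),cv2.resize(a[170:305,210:350-40],(400,540))]);cv2.imwrite("pics/v2.png",o)
```

```text
t6.15 pos [463.7  30.2  69.6] yaw -11.14 q6 1.78 shift cm [ 0.16 -0.12  4.76] turn 0.16 F [ 0.2  0.6 -1.3] M [ 0.006  0.045 -0.006] g 0.452 tilt [ 3.e-04 -1.e-04 -1.e+00]
```

View pics/v2.png

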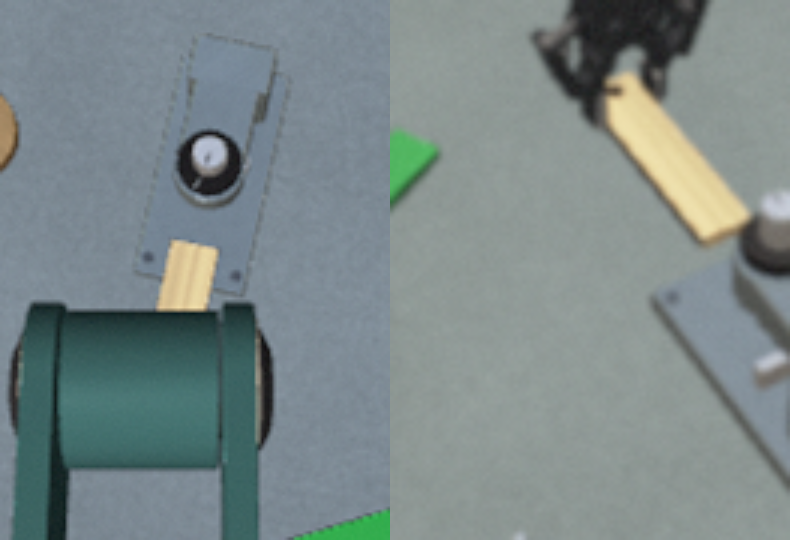

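The strip is held level. Its nose corners in the crop are at (173,241) and (218,247). I'll check lateral alignment from these before lowering.

Run:
```python
from h import *
T=lambda u,v:((u+.5)/3-.5+200,(v+.5)/3-.5+110)
A=ray("top",T(173,240.5),82.3)[:2];B=ray("top",T(218,247),82.3)[:2]
w=np.radians(-11.3);ex=np.array([np.cos(w),np.sin(w)]);ey=np.array([-ex[1],ex[0]])
for n,P in(("L",A),("R",B),("mid",(A+B)/2)):
    d=P-np.array([686.1,-13]);print(n,P.round(1),d@ex,d@ey)
# side edges angle in the visible part
b=cv2.imread("pics/t2.png");rc,bx=strip("top",b,82.3,(240,180,285,212));print(rc,bx)
```

```text
L [609.   21.7] -82.38203738315887 18.928847126242268
R [604.  -16.2] -79.92894324740924 -19.233971212856318
mid [606.5   2.8] -81.15549031528406 -0.1525620433070252
((578.8965454101562, 8.843931198120117), (40.41584777832031, 55.34361267089844), 79.47053527832031) [[547.99786   -5.966934]
 [602.4096   -16.08049 ]
 [609.7952    23.654797]
 [555.3835    33.768353]]
```

Call:
{"method": "play_rows", "body": {"steps": [[3,0,0,1.5,0],[3,0,0,1.5,0],[3,0,0,1,0],[3,0,0,0.5,0],[3,0,0,0.3,0],[3,0,0,0.1,0],[3,0,0,0,0]]}}

```text
t: 7.12
eef_pos: [463.8, 30.3, 20.6]
eef_rot: [-3.126, 0.309, -0.001]
wrist_force: [-0.3, 0.7, -0.8]
gripper_width: 0.455
```

Call:
{"method": "play_rows", "body": {"steps": [[3,0,0,0.04,0],[3,0,0,0.04,0],[3,0,0,0,0]]}}

```text
t: 7.5
eef_pos: [463.6, 30.2, 19.5]
eef_rot: [-3.126, 0.309, -0.0]
wrist_force: [-0.1, -0.8, 0.1]
gripper_width: 0.45
```

Run:
```python
from h import *
go(465.5,31.1,20,-11.3)
```

```text
t7.50 pos [463.6  30.2  19.5] yaw -11.29 q6 1.78 shift cm [ 0.17 -0.12 -0.05] turn 0.01 F [-0.1 -0.8  0.1] M [ 0.008  0.015 -0.003] g 0.45 tilt [ 1.e-04 -0.e+00 -1.e+00]
```

Call:
{"method": "play_rows", "body": {"steps": [[3,1,0,0,0],[3,1.2,0,0,0],[3,1.2,0,0,0],[3,1.2,0,0,0],[3,1.2,0,0,0],[3,0.8,0,0,0],[3,0.5,0,0,0],[3,0.2,0,0,0]]}}

```text
t: 8.5
eef_pos: [535.3, 15.9, 19.4]
eef_rot: [3.126, -0.309, -0.0]
wrist_force: [-0.5, 0.3, -1.0]
gripper_width: 0.452
```

Run:
```python
from h import *
go(543.9,15.4,19.5,-11.3)
```

```text
t8.50 pos [535.3  15.9  19.4] yaw -11.29 q6 1.75 shift cm [ 0.85 -0.12 -0.01] turn 0.01 F [-0.5  0.3 -1. ] M [0.04  0.04  0.005] g 0.452 tilt [-1.e-04  1.e-04 -1.e+00]
```

Call:
{"method": "play_rows", "body": {"steps": [[3,0.1,0,0,0],[3,0.1,0,0,0],[3,0.1,0,0,0],[3,0.05,0,0,0],[3,0.05,0,0,0]], "newtons": 20}}

```text
t: 9.12
eef_pos: [539.2, 15.2, 19.5]
eef_rot: [-3.126, 0.309, -0.0]
wrist_force: [0.1, -0.1, -0.0]
gripper_width: 0.456
```

Call:
{"method": "play_rows", "body": {"steps": [[3,0.05,0,0,0],[3,0.05,0,0,0],[3,0,0,0,0]]}}

```text
t: 9.5
eef_pos: [540.1, 15.0, 19.5]
eef_rot: [-3.126, 0.309, 0.0]
wrist_force: [0.4, -0.9, -0.1]
gripper_width: 0.453
```

Call:
{"method": "play_rows", "body": {"steps": [[3,0.05,0,0,0],[3,0.05,0,0,0],[3,0,0,0,0]]}}

```text
t: 9.88
eef_pos: [541.2, 14.8, 19.5]
eef_rot: [-3.126, 0.309, -0.0]
wrist_force: [-0.5, 0.4, -0.5]
gripper_width: 0.449
```

Call:
{"method": "play_rows", "body": {"steps": [[3,0.05,0,0,0],[3,0.05,0,0,0],[3,0,0,0,0]]}}

```text
t: 10.25
eef_pos: [542.1, 14.6, 19.5]
eef_rot: [3.126, -0.309, -0.0]
wrist_force: [0.4, -0.2, -0.7]
gripper_width: 0.452
```

Call:
{"method": "play_rows", "body": {"steps": [[3,0.05,0,0,0],[3,0.05,0,0,0],[3,0,0,0,0]]}}

```text
t: 10.62
eef_pos: [543.1, 14.4, 19.5]
eef_rot: [-3.126, 0.309, -0.0]
wrist_force: [0.2, -0.1, -0.9]
gripper_width: 0.449
```

Call:
{"method": "play_rows", "body": {"steps": [[3,0.05,0,0,0],[3,0.05,0,0,0],[3,0,0,0,0]]}}

```text
t: 11.0
eef_pos: [544.1, 14.2, 19.5]
eef_rot: [-3.126, 0.309, 0.0]
wrist_force: [-0.2, -0.1, -0.7]
gripper_width: 0.45
```

Call:
{"method": "play_rows", "body": {"steps": [[3,0.05,0,0,0],[3,0.05,0,0,0],[3,0,0,0,0]]}}

```text
t: 11.38
eef_pos: [544.7, 14.1, 19.3]
eef_rot: [-3.126, 0.309, 0.001]
wrist_force: [-4.0, 0.8, -0.5]
gripper_width: 0.452
```

Call:
{"method": "play_rows", "body": {"steps": [[4.6,0,0,0,0],[5.5,0,0,0,0],[5.5,0,0,0,0],[5.5,0,0,-2,0],[5.5,0,0,-5,0],[5.5,0,0,-5,0],[5.5,0,0,-5,0],[5.5,0,0,0,0]]}}

```text
t: 12.38
eef_pos: [546.4, 14.0, 195.5]
eef_rot: [-3.126, 0.309, -0.012]
wrist_force: [0.1, 0.2, 0.0]
gripper_width: 0.643
```

Run:
```python
from h import *
go(664.5,-8.7,190,-11.3)
b=r.capture("top")[:,:,::-1].copy();a=r.capture("scene")[:,:,::-1].copy()
cv2.imwrite("pics/t3.png",b);cv2.imwrite("pics/s3.png",a)
o=np.hstack([cv2.resize(b[110:250,220:320],(400,560)),cv2.resize(a[200:312,240:320+32],(400,400))[:400] if 0 else cv2.resize(a[195:300,255:330],(400,560))]);cv2.imwrite("pics/v3.png",o)
```

```text
t12.38 pos [546.4  14.  195.5] yaw -11.28 q6 1.75 shift cm [12.02 -0.09  0.65] turn 0.02 F [0.1 0.2 0. ] M [0.001 0.022 0.034] g 0.643 tilt [ 0.0077 -0.0014 -1.    ]
```

View pics/v3.png

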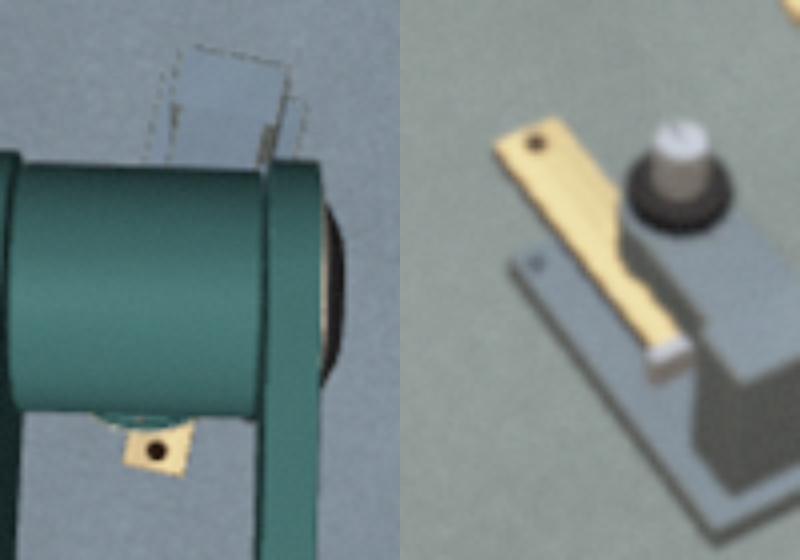

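The strip lies against the stop: its edge touches the white stop at view (655,345) and the spot is at (537,143). I'll check this numerically.

Run:
```python
from h import *
S=lambda u,v:((u-400+.5)/5.3333-.5+255,(v+.5)/5.3333-.5+195)
w=np.radians(-11.3);ex=np.array([np.cos(w),np.sin(w)]);ey=np.array([-ex[1],ex[0]])
for n,uv,z in(("tailR",(494,146),32),("tailL",(557,117),32),("noseR",(646,347),32),("spot",(537,143),32),("stopR near top",(648,351),42),("platen corner",(512,264),20),("knobtop",(682,140),161)):
    P=ray("scene",S(*uv),z)[:2];d=P-np.array([686.1,-13]);print(n,P.round(1),round(d@ex,1),round(d@ey,1))
b=cv2.imread("pics/t3.png");T=lambda u,v:((u+.5)/4-.5+220,(v+.5)/4-.5+110)
for n,uv in(("spot",(156,450)),("tailL",(123,463)),("tailR",(184,475))):
    P=ray("top",T(*uv),32)[:2];d=P-np.array([686.1,-13]);print("top",n,P.round(1),round(d@ex,1),round(d@ey,1))
```

```text
tailR [ 5.147e+02 -2.000e-01] -170.6 -21.0
tailL [521.5  40.4] -171.8 20.2
noseR [671.7 -34.9] -9.8 -24.3
spot [528.8  18.9] -160.6 0.5
stopR near top [679.7 -41.7] -0.7 -29.4
platen corner [577.  -42.4] -101.3 -50.2
knobtop [662.4  -8.3] -24.2 -0.0
top spot [532.7  18.4] -156.6 0.7
top tailL [523.9  39.8] -169.4 20.0
top tailR [ 5.165e+02 -1.000e-01] -168.9 -20.6
```

Call:
{"method": "play_rows", "body": {"steps": [[5.5,4,-0.03,0,0],[5.5,4,-0.03,0,0],[5.5,3.8,-0.03,0,0],[5.5,0,0,0,-10.5],[5.5,0,0,0,-10.5],[5.5,0,0,0,-10.5],[5.5,0,0,0,-10.5],[5.5,0,0,0,-10.5]]}}

```text
t: 13.48
eef_pos: [660.4, -8.2, 188.3]
eef_rot: [-2.936, -1.114, 0.003]
wrist_force: [-0.1, 0.4, -0.2]
gripper_width: 0.647
```

Call:
{"method": "play_rows", "body": {"steps": [[5.5,0,0,0,-10.5],[5.5,0,0,0,-10.5],[5.5,0,0,0,-10.5],[5.5,0,0,0,-10.5],[5.5,0,0,0,-10.5],[5.5,0,0,0,-10.5],[5.5,0,0,0,-10.5],[5.5,0,0,0,0]]}}

```text
t: 14.48
eef_pos: [660.5, -8.2, 188.5]
eef_rot: [-1.695, -2.643, 0.001]
wrist_force: [-0.6, 0.5, 0.3]
gripper_width: 0.639
```

Run:
```python
from h import *
go(664.4,-8.6,138,-11.3)
b=r.capture("top")[:,:,::-1].copy();a=r.capture("scene")[:,:,::-1].copy()
cv2.imwrite("pics/s4.png",a)
cv2.imwrite("pics/v4.png",cv2.resize(a[165:300,255:390-30],(560,720))[:600])
```

```text
t14.47 pos [660.5  -8.2 188.5] yaw 114.65 q6 -0.48 shift cm [-0.2   0.35  5.05] turn -54.05 F [-0.6  0.5  0.3] M [-0.019 -0.022  0.015] g 0.639 tilt [ 8.0e-04 -1.5e-03 -1.0e+00]
```

View pics/v4.png

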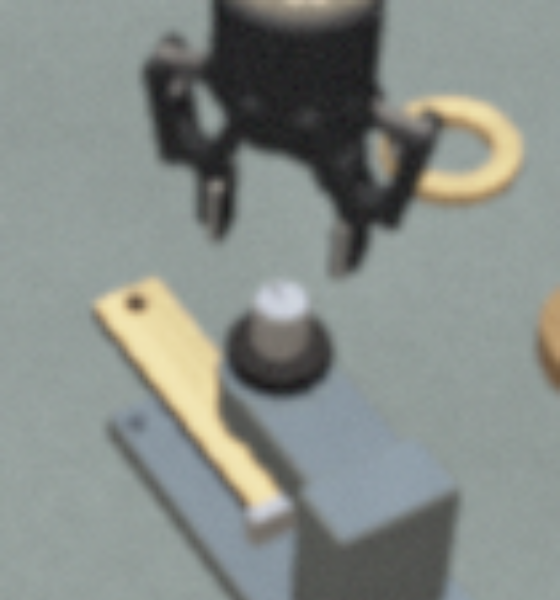

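The open jaws stand above and slightly in front of the knob, whose top is at view (282,298). I'll shift by the computed correction and go down.

Call:
{"method": "play_rows", "body": {"steps": [[5.5,-0.2,0.35,0,0],[5.5,0,0,1.5,0],[5.5,0,0,1.5,0],[5.5,0,0,1.2,0],[5.5,0,0,0.6,0],[5.5,0,0,0,0]]}}

```text
t: 15.32
eef_pos: [664.8, -8.6, 141.1]
eef_rot: [-1.694, -2.645, 0.0]
wrist_force: [-0.2, -0.5, -1.1]
gripper_width: 0.64
```

Run:
```python
from h import *
go(664.4,-8.6,140,-11.3)
```

```text
t15.32 pos [664.8  -8.6 141.1] yaw 114.71 q6 -0.48 shift cm [ 0.01 -0.04  0.11] turn -53.99 F [-0.2 -0.5 -1.1] M [-0.013  0.006  0.021] g 0.64 tilt [ 3.e-04 -5.e-04 -1.e+00]
```

Call:
{"method": "play_rows", "body": {"steps": [[4,0,0,0,0],[3.2,0,0,0,0],[1.5,0,0,0,0],[1.5,0,0,0,0],[1.5,0,0,0,0],[1.5,0,0,0,0]], "newtons": 25}}

```text
t: 16.08
eef_pos: [664.3, -9.0, 142.3]
eef_rot: [-1.695, -2.645, 0.002]
wrist_force: [-10.2, -3.1, 7.3]
gripper_width: 0.292
```

Run:
```python
from h import *
go(664.4,-8.6,140,-11.3); w,R=yaw(); print("tool-frame F",R.T@r.state()["wrist_force"])
```

```text
t16.07 pos [664.3  -9.  142.3] yaw 114.70 q6 -0.48 shift cm [0.03 0.02 0.23] turn -54.00 F [-10.2  -3.1   7.3] M [-0.481  1.615 -0.029] g 0.292 tilt [-1.0e-04 -1.4e-03 -1.0e+00]
tool-frame F [  1.43831016 -10.59901078  -7.28619793]
```

Call:
{"method": "play_rows", "body": {"steps": [[1.5,0,-0.03,-0.05,0],[1.5,0,-0.03,-0.05,0],[1.5,0,0,0,0]]}}

```text
t: 16.45
eef_pos: [664.2, -9.0, 142.4]
eef_rot: [-1.695, -2.645, 0.001]
wrist_force: [-2.8, -3.6, -1.7]
gripper_width: 0.297
```

Run:
```python
from h import *
go(664.4,-8.6,140,-11.3); w,R=yaw(); print("tool-frame F",R.T@r.state()["wrist_force"])
```

```text
t16.45 pos [664.2  -9.  142.4] yaw 114.71 q6 -0.48 shift cm [0.02 0.03 0.24] turn -53.99 F [-2.8 -3.6 -1.7] M [-0.373  0.509 -0.019] g 0.297 tilt [ 0.e+00 -6.e-04 -1.e+00]
tool-frame F [-2.05417634 -4.0691087   1.75157392]
```

Call:
{"method": "play_rows", "body": {"steps": [[1.5,0,0,0,4],[1.5,0,0,0,5],[1.5,0,0,0,5],[1.5,0,0,0,5],[1.5,0,0,0,5],[1.5,0,0,0,5],[1.5,0,0,0,3]]}}

```text
t: 17.32
eef_pos: [664.3, -9.0, 142.4]
eef_rot: [-2.36, -2.073, 0.001]
wrist_force: [-1.9, -3.1, -2.3]
gripper_width: 0.292
```

```bash
cat > m.py <<'E'
from h import *
s=r.state();w,R=yaw();print("t%.2f yaw %.2f F"%(s["t"],w),(R.T@s["wrist_force"]).round(1),"M",s["moment"].round(3),s["eef_pos"].round(1),"effort6 %.3f"%s["effort"][5],"g %.3f"%s["gripper_width"])
E
python3 m.py
```

```text
t17.32 yaw 82.58 F [-3.3 -1.5  2.3] M [-0.438  0.401  0.039] [664.3  -9.  142.4] effort6 -0.654 g 0.292
```

Call:
{"method": "play_rows", "body": {"steps": [[1.5,0,0,0,1],[1.5,0,0,0,1]]}}

```text
t: 17.58
eef_pos: [664.3, -8.9, 142.4]
eef_rot: [-2.394, -2.034, 0.001]
wrist_force: [-3.2, -2.6, -1.7]
gripper_width: 0.289
```

```bash
python3 m.py
```

```text
t17.57 yaw 80.71 F [-3.1 -2.7  1.7] M [-0.52   0.527  0.035] [664.3  -8.9 142.4] effort6 -0.302 g 0.289
```

```bash
cat > m.py <<'E'
from h import *
M=[];F=[]
for i in range(5):
    s=r.state();M.append(s["moment"][2]);w,R=yaw();F.append(R.T@s["wrist_force"]);r.capture("top")
s=r.state();print("t%.2f yaw %.2f F"%(s["t"],w),np.mean(F,0).round(1),"Mz",np.mean(M).round(4),"+-",np.std(M).round(4),s["eef_pos"].round(1),"g %.3f"%s["gripper_width"])
E
python3 m.py
```

```text
t17.82 yaw 80.74 F [-4.2 -2.6  2.7] Mz 0.0155 +- 0.0412 [664.3  -8.9 142.3] g 0.288
```

Call:
{"method": "play_rows", "body": {"steps": [[1.5,0,0,0,1.5],[1.5,0,0,0,2],[1.5,0,0,0,1.5]]}}

```text
t: 18.2
eef_pos: [664.3, -9.0, 142.3]
eef_rot: [-2.481, -1.927, 0.001]
wrist_force: [-3.7, -4.4, -2.5]
gripper_width: 0.293
```

```bash
python3 m.py
```

```text
t18.45 yaw 75.73 F [-4.5 -2.3  2.7] Mz -0.0244 +- 0.0308 [664.3  -9.  142.4] g 0.288
```

Call:
{"method": "play_rows", "body": {"steps": [[1.5,0,0,0,1],[1.5,0,0,0,1]]}}

```text
t: 18.7
eef_pos: [664.3, -9.0, 142.4]
eef_rot: [2.514, 1.884, -0.001]
wrist_force: [-4.2, -4.1, -3.0]
gripper_width: 0.294
```

```bash
python3 m.py
```

```text
t18.95 yaw 73.74 F [-4.8 -2.1  2.6] Mz 0.004 +- 0.0142 [664.3  -8.9 142.4] g 0.292
```

```bash
cat > m.py <<'E'
from h import *
import sys
n=int(sys.argv[1]) if len(sys.argv)>1 else 3
M=[];E=[]
for i in range(n):
    s=r.state();M.append(s["moment"][2]);E.append(s["effort"][5]); r.capture("top") if i<n-1 else 0
w,R=yaw();print("t%.2f yaw %.2f"%(s["t"],w),"Mz",np.round(M,3),"mean %.3f"%np.mean(M),"E6",np.round(E,3))
E
python3 m.py 4
```

```text
t19.10 yaw 73.74 Mz [-0.05  -0.03  -0.002 -0.01 ] mean -0.023 E6 [-0.019 -0.025 -0.026 -0.026]
```

Call:
{"method": "play_rows", "body": {"steps": [[1.5,0,0,0,1]]}}

```text
t: 19.23
eef_pos: [664.3, -9.0, 142.4]
eef_rot: [2.53, 1.863, -0.001]
wrist_force: [-2.4, -3.7, -3.0]
gripper_width: 0.294
```

```bash
python3 m.py 3
```

```text
t19.32 yaw 72.71 Mz [0.039 0.014 0.045] mean 0.033 E6 [-0.518 -0.291  0.271]
```

Call:
{"method": "play_rows", "body": {"steps": [[1.5,0,0,0,1]]}}

```text
t: 19.45
eef_pos: [664.3, -9.0, 142.4]
eef_rot: [2.546, 1.841, -0.001]
wrist_force: [-3.9, -4.2, -2.7]
gripper_width: 0.296
```

```bash
python3 m.py 3
```

```text
t19.55 yaw 71.72 Mz [-0.03  -0.036 -0.043] mean -0.036 E6 [-0.504 -0.288  0.272]
```

Call:
{"method": "play_rows", "body": {"steps": [[1.5,0,0,0,1]]}}

```text
t: 19.68
eef_pos: [664.3, -8.9, 142.4]
eef_rot: [-2.562, -1.818, 0.001]
wrist_force: [-3.7, -4.0, -2.8]
gripper_width: 0.29
```

```bash
python3 m.py 3
```

```text
t19.77 yaw 70.71 Mz [ 0.039 -0.035 -0.058] mean -0.018 E6 [-0.504 -0.288  0.272]
```

Call:
{"method": "play_rows", "body": {"steps": [[1.5,0,0,0,1]]}}

```text
t: 19.9
eef_pos: [664.3, -8.9, 142.4]
eef_rot: [2.578, 1.796, -0.0]
wrist_force: [-2.3, -4.4, -2.5]
gripper_width: 0.291
```

```bash
python3 m.py 3
```

```text
t20.00 yaw 69.71 Mz [ 0.081  0.032 -0.011] mean 0.034 E6 [-0.504 -0.288  0.272]
```

Call:
{"method": "play_rows", "body": {"steps": [[1.5,0,0,0,1]]}}

```text
t: 20.12
eef_pos: [664.3, -9.0, 142.4]
eef_rot: [2.593, 1.773, -0.001]
wrist_force: [-3.6, -2.6, -2.8]
gripper_width: 0.291
```

```bash
python3 m.py 3
```

```text
t20.23 yaw 68.71 Mz [ 0.022  0.008 -0.   ] mean 0.010 E6 [-0.504 -0.288  0.272]
```

Call:
{"method": "play_rows", "body": {"steps": [[1.5,0,0,0,1]]}}

```text
t: 20.35
eef_pos: [664.3, -8.9, 142.4]
eef_rot: [2.609, 1.751, -0.001]
wrist_force: [-3.1, -4.2, -3.0]
gripper_width: 0.293
```

```bash
python3 m.py 3
```

```text
t20.45 yaw 67.71 Mz [ 0.023 -0.007 -0.009] mean 0.002 E6 [-0.504 -0.288  0.272]
```

Call:
{"method": "play_rows", "body": {"steps": [[1.5,0,0,0,1]]}}

```text
t: 20.58
eef_pos: [664.3, -8.9, 142.4]
eef_rot: [2.624, 1.728, -0.001]
wrist_force: [-3.6, -3.8, -3.7]
gripper_width: 0.29
```

```bash
python3 m.py 3
```

```text
t20.68 yaw 66.71 Mz [ 0.069  0.015 -0.036] mean 0.016 E6 [-0.504 -0.288  0.272]
```

Call:
{"method": "play_rows", "body": {"steps": [[1.5,0,0,0,1]]}}

```text
t: 20.8
eef_pos: [664.3, -9.0, 142.3]
eef_rot: [2.639, 1.705, -0.001]
wrist_force: [-2.6, -3.6, -2.7]
gripper_width: 0.285
```

```bash
python3 m.py 3
```

```text
t20.90 yaw 65.71 Mz [ 0.003  0.01  -0.039] mean -0.009 E6 [-0.504 -0.288  0.272]
```

Call:
{"method": "play_rows", "body": {"steps": [[1.5,0,0,0,1]]}}

```text
t: 21.02
eef_pos: [664.3, -9.0, 142.3]
eef_rot: [2.654, 1.682, -0.001]
wrist_force: [-3.1, -3.7, -4.0]
gripper_width: 0.292
```

```bash
python3 m.py 3
python3 - <<'E'
from h import *
a=r.capture("scene")[:,:,::-1]
cv2.imwrite("pics/v5.png",cv2.resize(a[185:300,260:360],None,fx=5,fy=5,interpolation=cv2.INTER_CUBIC))
E
```

```text
t21.12 yaw 64.72 Mz [ 0.097 -0.009 -0.008] mean 0.027 E6 [-0.504 -0.288  0.272]
```

View pics/v5.png

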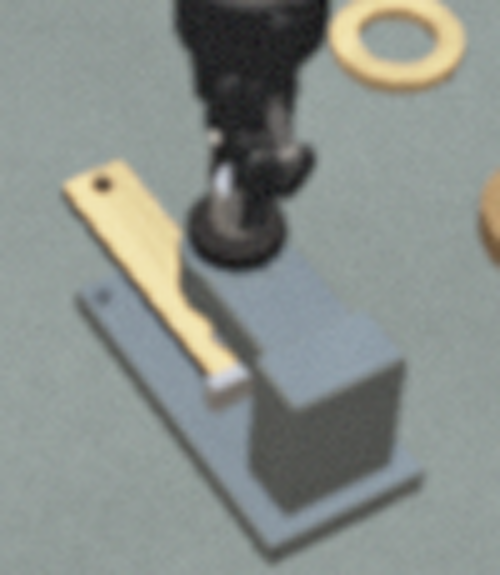

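The fingers clasp the inner knob at view (240,195), the strip still lies at the stop, and the outer knob looks undisturbed. No extra torque yet, so I'll keep winding.

Call:
{"method": "play_rows", "body": {"steps": [[1.5,0,0,0,1]]}}

```text
t: 21.3
eef_pos: [664.3, -9.0, 142.3]
eef_rot: [2.668, 1.658, -0.001]
wrist_force: [-2.8, -3.4, -2.4]
gripper_width: 0.29
```

```bash
python3 m.py 3
```

```text
t21.40 yaw 63.71 Mz [ 0.046 -0.039 -0.019] mean -0.004 E6 [-0.515 -0.291  0.271]
```

Call:
{"method": "play_rows", "body": {"steps": [[1.5,0,0,0,1]]}}

```text
t: 21.52
eef_pos: [664.3, -9.0, 142.3]
eef_rot: [2.682, 1.635, -0.001]
wrist_force: [-3.7, -4.4, -3.2]
gripper_width: 0.289
```

```bash
python3 m.py 3
```

```text
t21.62 yaw 62.71 Mz [ 0.04  -0.025 -0.014] mean 0.000 E6 [-0.504 -0.288  0.272]
```

Call:
{"method": "play_rows", "body": {"steps": [[1.5,0,0,0,1]]}}

```text
t: 21.75
eef_pos: [664.3, -8.9, 142.4]
eef_rot: [2.697, 1.612, -0.0]
wrist_force: [-3.1, -4.1, -3.9]
gripper_width: 0.293
```

```bash
python3 m.py 3
```

```text
t21.85 yaw 61.71 Mz [-0.03  -0.037 -0.06 ] mean -0.042 E6 [-0.504 -0.288  0.272]
```

Call:
{"method": "play_rows", "body": {"steps": [[1.5,0,0,0,1]]}}

```text
t: 21.98
eef_pos: [664.3, -9.0, 142.4]
eef_rot: [2.711, 1.588, -0.001]
wrist_force: [-2.9, -4.2, -2.9]
gripper_width: 0.295
```

```bash
python3 m.py 3
```

```text
t22.07 yaw 60.72 Mz [ 0.096  0.047 -0.042] mean 0.034 E6 [-0.504 -0.288  0.272]
```

Call:
{"method": "play_rows", "body": {"steps": [[1.5,0,0,0,1]]}}

```text
t: 22.2
eef_pos: [664.3, -9.0, 142.4]
eef_rot: [2.724, 1.564, -0.001]
wrist_force: [-3.4, -4.0, -2.5]
gripper_width: 0.294
```

```bash
python3 m.py 3
```

```text
t22.30 yaw 59.71 Mz [-0.011 -0.03  -0.044] mean -0.028 E6 [-0.504 -0.288  0.272]
```

Call:
{"method": "play_rows", "body": {"steps": [[1.5,0,0,0,1]]}}

```text
t: 22.42
eef_pos: [664.3, -9.0, 142.4]
eef_rot: [2.738, 1.54, -0.0]
wrist_force: [-1.8, -3.9, -3.1]
gripper_width: 0.291
```

```bash
python3 m.py 3
```

```text
t22.52 yaw 58.71 Mz [0.032 0.033 0.002] mean 0.022 E6 [-0.504 -0.288  0.272]
```

Call:
{"method": "play_rows", "body": {"steps": [[1.5,0,0,0,1]]}}

```text
t: 22.65
eef_pos: [664.3, -9.0, 142.4]
eef_rot: [2.751, 1.516, -0.0]
wrist_force: [-3.1, -2.8, -2.7]
gripper_width: 0.291
```

```bash
python3 m.py 3
```

```text
t22.75 yaw 57.71 Mz [ 0.087  0.036 -0.005] mean 0.040 E6 [-0.504 -0.288  0.272]
```

Call:
{"method": "play_rows", "body": {"steps": [[1.5,0,0,0,1]]}}

```text
t: 22.88
eef_pos: [664.3, -9.0, 142.4]
eef_rot: [2.764, 1.492, -0.0]
wrist_force: [-3.1, -3.4, -2.2]
gripper_width: 0.294
```

```bash
python3 m.py 3
```

```text
t22.98 yaw 56.72 Mz [ 0.036 -0.01  -0.04 ] mean -0.005 E6 [-0.504 -0.288  0.271]
```

Call:
{"method": "play_rows", "body": {"steps": [[1.5,0,0,0,1]]}}

```text
t: 23.1
eef_pos: [664.3, -8.9, 142.4]
eef_rot: [2.777, 1.468, -0.0]
wrist_force: [-1.9, -3.6, -2.6]
gripper_width: 0.292
```

```bash
python3 m.py 3
```

```text
t23.20 yaw 55.71 Mz [0.085 0.029 0.032] mean 0.049 E6 [-0.506 -0.288  0.272]
```

Call:
{"method": "play_rows", "body": {"steps": [[1.5,0,0,0,1]]}}

```text
t: 23.32
eef_pos: [664.3, -9.0, 142.3]
eef_rot: [2.79, 1.444, -0.001]
wrist_force: [-3.1, -5.0, -3.7]
gripper_width: 0.292
```

```bash
python3 m.py 3
```

```text
t23.43 yaw 54.71 Mz [ 0.013 -0.005 -0.023] mean -0.005 E6 [-0.504 -0.288  0.272]
```

Call:
{"method": "play_rows", "body": {"steps": [[1.5,0,0,0,1]]}}

```text
t: 23.55
eef_pos: [664.3, -9.0, 142.4]
eef_rot: [2.802, 1.419, -0.0]
wrist_force: [-3.2, -4.2, -3.0]
gripper_width: 0.291
```

```bash
python3 m.py 3
```

```text
t23.65 yaw 53.71 Mz [0.054 0.001 0.025] mean 0.027 E6 [-0.504 -0.288  0.272]
```

Call:
{"method": "play_rows", "body": {"steps": [[1.5,0,0,0,1]]}}

```text
t: 23.78
eef_pos: [664.3, -9.0, 142.4]
eef_rot: [2.815, 1.395, -0.001]
wrist_force: [-2.5, -4.3, -2.8]
gripper_width: 0.288
```

```bash
python3 m.py 3
```

```text
t23.88 yaw 52.71 Mz [ 0.048  0.002 -0.009] mean 0.014 E6 [-0.504 -0.288  0.272]
```

Call:
{"method": "play_rows", "body": {"steps": [[1.5,0,0,0,1]]}}

```text
t: 24.0
eef_pos: [664.3, -9.0, 142.4]
eef_rot: [2.827, 1.37, -0.0]
wrist_force: [-2.9, -3.9, -2.3]
gripper_width: 0.293
```

```bash
python3 m.py 3
```

```text
t24.10 yaw 51.71 Mz [ 0.047  0.001 -0.079] mean -0.010 E6 [-0.504 -0.288  0.272]
```

Call:
{"method": "play_rows", "body": {"steps": [[1.5,0,0,0,1]]}}

```text
t: 24.22
eef_pos: [664.3, -9.0, 142.4]
eef_rot: [2.839, 1.346, -0.0]
wrist_force: [-3.5, -3.7, -3.7]
gripper_width: 0.296
```

```bash
python3 m.py 3
```

```text
t24.32 yaw 50.71 Mz [0.061 0.01  0.022] mean 0.031 E6 [-0.504 -0.288  0.272]
```

Call:
{"method": "play_rows", "body": {"steps": [[1.5,0,0,0,1]]}}

```text
t: 24.45
eef_pos: [664.4, -9.0, 142.4]
eef_rot: [2.85, 1.321, -0.0]
wrist_force: [-2.3, -4.4, -3.4]
gripper_width: 0.293
```

```bash
python3 m.py 3
```

```text
t24.55 yaw 49.71 Mz [ 0.014 -0.035  0.012] mean -0.003 E6 [-0.504 -0.288  0.272]
```

Call:
{"method": "play_rows", "body": {"steps": [[1.5,0,0,0,1]]}}

```text
t: 24.68
eef_pos: [664.4, -9.0, 142.4]
eef_rot: [2.862, 1.296, -0.0]
wrist_force: [-2.1, -5.3, -3.9]
gripper_width: 0.292
```

```bash
python3 m.py 3
```

```text
t24.77 yaw 48.71 Mz [ 0.074 -0.011 -0.021] mean 0.014 E6 [-0.504 -0.288  0.272]
```

Call:
{"method": "play_rows", "body": {"steps": [[1.5,0,0,0,1]]}}

```text
t: 24.9
eef_pos: [664.3, -9.0, 142.4]
eef_rot: [2.873, 1.271, -0.0]
wrist_force: [-3.6, -3.5, -4.3]
gripper_width: 0.291
```

```bash
python3 m.py 3
```

```text
t25.00 yaw 47.71 Mz [0.065 0.037 0.027] mean 0.043 E6 [-0.504 -0.288  0.272]
```

Call:
{"method": "play_rows", "body": {"steps": [[1.5,0,0,0,1]]}}

```text
t: 25.12
eef_pos: [664.3, -9.0, 142.3]
eef_rot: [2.884, 1.246, -0.001]
wrist_force: [-3.0, -3.4, -3.9]
gripper_width: 0.291
```

```bash
python3 m.py 3
```

```text
t25.23 yaw 46.71 Mz [0.077 0.001 0.009] mean 0.029 E6 [-0.504 -0.288  0.272]
```

Call:
{"method": "play_rows", "body": {"steps": [[1.5,0,0,0,1]]}}

```text
t: 25.35
eef_pos: [664.3, -9.0, 142.3]
eef_rot: [2.895, 1.221, -0.001]
wrist_force: [-2.8, -4.5, -3.2]
gripper_width: 0.293
```

```bash
python3 m.py 3
```

```text
t25.45 yaw 45.71 Mz [ 0.031  0.007 -0.029] mean 0.003 E6 [-0.504 -0.288  0.272]
```

Call:
{"method": "play_rows", "body": {"steps": [[1.5,0,0,0,1]]}}

```text
t: 25.58
eef_pos: [664.3, -9.0, 142.4]
eef_rot: [2.905, 1.195, -0.0]
wrist_force: [-3.8, -4.1, -3.2]
gripper_width: 0.295
```

```bash
python3 m.py 3
```

```text
t25.68 yaw 44.71 Mz [ 0.038  0.051 -0.011] mean 0.026 E6 [-0.503 -0.288  0.272]
```

Call:
{"method": "play_rows", "body": {"steps": [[1.5,0,0,0,1]]}}

```text
t: 25.8
eef_pos: [664.4, -9.0, 142.4]
eef_rot: [2.915, 1.17, -0.0]
wrist_force: [-2.6, -3.8, -3.5]
gripper_width: 0.291
```

```bash
python3 m.py 3
```

```text
t25.90 yaw 43.71 Mz [ 0.038 -0.017 -0.003] mean 0.006 E6 [-0.503 -0.288  0.272]
```

Call:
{"method": "play_rows", "body": {"steps": [[1.5,0,0,0,1]]}}

```text
t: 26.02
eef_pos: [664.4, -9.0, 142.4]
eef_rot: [2.926, 1.144, -0.0]
wrist_force: [-3.5, -4.4, -3.5]
gripper_width: 0.29
```

```bash
python3 m.py 3
```

```text
t26.12 yaw 42.71 Mz [ 0.032  0.012 -0.015] mean 0.010 E6 [-0.504 -0.288  0.272]
```

Call:
{"method": "play_rows", "body": {"steps": [[1.5,0,0,0,1]]}}

```text
t: 26.25
eef_pos: [664.3, -9.0, 142.4]
eef_rot: [2.935, 1.119, -0.0]
wrist_force: [-3.3, -4.8, -3.0]
gripper_width: 0.292
```

```bash
python3 m.py 3
```

```text
t26.35 yaw 41.72 Mz [0.1   0.086 0.047] mean 0.077 E6 [-0.423 -0.189  0.365]
```

The torque has risen clearly: E6 by +0.08 to +0.10 N m and Mz by about +0.065. That corresponds to roughly 8–12 N at the foot. I'll hold and re-read.

```bash
python3 m.py 10
```

```text
t26.80 yaw 41.74 Mz [0.047 0.06  0.076 0.042 0.068 0.103 0.112 0.071 0.067 0.067] mean 0.071 E6 [0.365 0.179 0.096 0.073 0.068 0.066 0.066 0.066 0.066 0.066]
```

The torque holds steady at about +0.09 N m over baseline, or about 11 N by torque and about 6 N by the stated stiffness. I'll release; the foot keeps at most 7 N.

Call:
{"method": "play_rows", "body": {"steps": [[2.9,0,0,0,0],[3.5,0,0,0,0],[4.5,0,0,0,0],[5.5,0,0,0,0],[5.5,0,0,0,0],[5.5,0,0,-2,0],[5.5,0,0,-4,0],[5.5,0,0,-4,0]]}}

```text
t: 27.8
eef_pos: [664.3, -8.8, 245.3]
eef_rot: [2.935, 1.118, 0.001]
wrist_force: [0.8, -0.2, -0.1]
gripper_width: 0.644
```

Call:
{"method": "play_rows", "body": {"steps": [[5.5,0,0,-4,0],[5.5,0,0,-4,0],[5.5,0,0,-4,0],[5.5,0,0,0,0],[5.5,0,0,0,0]]}}

```text
t: 28.42
eef_pos: [664.2, -8.8, 362.9]
eef_rot: [2.936, 1.118, 0.001]
wrist_force: [-0.2, -0.2, -0.1]
gripper_width: 0.644
```

```bash
python3 m.py 5
python3 - <<'E'
from h import *
go(664,-9,300,41)
a=r.capture("scene")[:,:,::-1];a0=cv2.imread("pics/s3.png")
cv2.imwrite("pics/s6.png",a)
f=lambda i:cv2.resize(i[195:300,255:330],(400,560),interpolation=cv2.INTER_CUBIC)
cv2.imwrite("pics/v6.png",np.hstack([f(a0),f(a)]))
E
```

```text
t28.62 yaw 41.72 Mz [-0.049  0.046  0.02   0.037 -0.053] mean 0.000 E6 [-0. -0. -0. -0. -0.]
t28.62 pos [664.2  -8.8 361.7] yaw 41.72 q6 0.79 shift cm [-0.02  0.01  6.17] turn 0.72 F [ 0.  -0.4 -0.3] M [-0.055  0.037 -0.053] g 0.647 tilt [-0.001 -0.001 -1.   ]
```

View pics/v6.png

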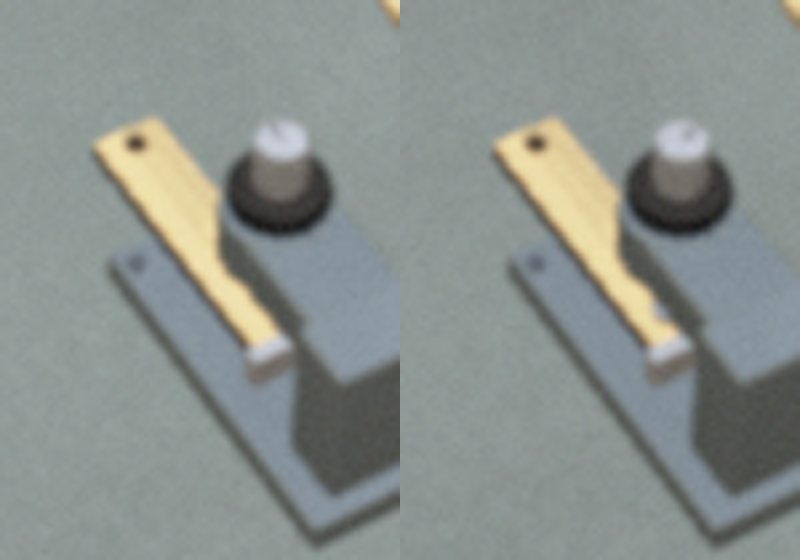

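In the before/after view the knob's mark has turned clockwise and the foot now shows on the strip at (660,312). The strip has not moved from the stop, and the fingers are clear. I'll hand in.

```bash
python3 -c "
from station import r
print(r.hand_in())"
```

```text
the job is handed in; nothing more can be done
None
```

The plywood strip is seated against the stop and the foot bears on it. I handed the job in at about 28.7 s; no verdict came back.

- **Seating:** I gripped the strip near its tail, laid it on the platen and slid it under the foot in half-millimetre steps. The first touch on the stop read about 4 N. Camera checks put it within about 1 mm of central. Its edges read about square: one blurred nose corner was 3 mm out of line, the other readings agreed to about 1 mm.
- **Winding:** I turned only the inner knob, 73° clockwise in 1° steps at the end, until the joint-6 torque rose sharply. I then held for 0.45 s and let go.
- **Final checks:** Before/after pictures show the foot down on the strip, the strip unmoved and the knob's mark turned. The outer knob shows no visible change. The fingers are clear and the wrist force reads near zero.
- **Disagreement:** The foot force is not measured directly. Joint torque implied about 11 N (up to about 16 N if knob friction is counted fully), the wrist moment 8–9 N, and the stated stiffness at most 6 N. The gauge holds at most 7 N once released, so I expect about 6–7 N now. I did not re-feel it after letting go.
- **Not checked:** I did not measure the bystanders or the outer mark numerically at the end. The arm passed nowhere near the bystanders at their height.

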